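Put the finger plane away in the push-latch box

TASK

Put the little brass finger plane away in the wooden bench box. The box has a push-to-open lid: press its front edge down to make it spring open, set the plane down inside standing on its sole (do not drop it in from above the box), then push the lid closed and down until it latches and stays shut. Leave everything else on the bench where it is.

Things in the scene. Friction and masses are not known exactly. Their poses are not given: they have to be found in the camera images.
- chest: bench box of pale wood with a flat plywood lid, screwed to the bench. Origin: centre of its underside, on the bench; own x points from the front (latch) side to the hinge side, y to the left seen from the front, z up. Outside 190 (x) x 200 (y) x 70 mm high, walls and floor 8 mm. The shut lid's top is 87 mm over the bench; an 8 mm gap between lid and rim is the press travel.
- chest_in (a point): centre of the box's inner floor, 8 mm above the bench; axes as the box. A steel latch barrel fills the front left corner of the inside, x -87 to -61, y +42 to +78, up to 60 mm above this point: keep clear of it. With the lid fully open the inside is uncovered from above from x -87 to +15 mm.
- lid (a joint): lid angle, rad: 0 shut and latched (within 0.015), 1.15 fully open, -0.036 pressed to the stop (6 to 7 mm at the front edge). Push-push latch: each full press of 5 mm or more below shut, then let go, changes it. From shut it frees the lid, which springs fully open in about 2 s and stays; from open, push down past shut and let go to latch. A push that stops short springs open again.
- lid_edge (a point): middle of the lid's free (front) edge, on its outer (upper) face; moves with the lid. Box frame: x -95, z 87 mm when shut; x +21, z 258 mm when open. Press within 40 mm of this edge with about 3 to 5 N (rigid beyond the stop). To close, push the outer face near this edge with 2 to 5 N round the hinge's arc.
- lid_hinge (a point): middle of the lid's hinge line, fixed, at x +95, y 0, z 82.5 mm in the box's frame. The line runs along the box's y, in the middle of the thickness of the lid, a panel 190 x 200 x 9 mm without handle.
- plane: small brass finger plane: solid body 52 x 24 mm, 24 mm high (lower 10 mm is 52 long, above it 40 long from x -22 to +18), with a thin steel blade on top that rises to about 35 mm at its back end and a thin cross pin. Origin: centre of its flat sole; x along its length, z up. Grasp it across its 24 mm width (along its y) from above. About 0.16 kg.
- block: sanding block: flat wooden block 75 x 40 x 29 mm high with a cork sole. Leave alone. Origin: centre of its underside
- tin: round low metal rosin tin, 54 mm across, 25 mm high. Leave alone. Origin: centre of its underside
- varnish: amber glass varnish jar, 60 mm across, 130 mm high. Leave alone. Origin: centre of its underside
- gouge: long thin carving tool with dark wooden handle, 190 mm, lying down, lies along its own x. Leave alone. Origin: centre of its underside
- clamp_a: small spool clamp standing upright: two wooden discs 32 mm across on a steel rod, 92 mm high. Leave alone. Origin: centre of its underside
- clamp_b: second spool clamp, same as clamp_a. Leave alone. Origin: centre of its underside

How it is judged:
By the outcome, as a careful person would: the job done as asked, in the order asked, and still so for the second after the job is handed in, with the robot touching nothing.
It also fails if it takes over 69 s, if anything falls off the work surface, if the arm or the gripper's body presses on something with over 40 N, if the wrist force passes 120 N, or if a joint passes its speed limit or range.

ROBOT

A 6-joint arm with a two-finger parallel gripper is mounted at the origin on the work surface. World frame = base frame: x ahead of the robot, y to its left, z up, the work surface at z = 0. Lengths are in m, angles in degrees, forces in N, time in s.
With the tool pointing down it reaches from about 0.375 to 0.9 m from the base axis. Payload 3.1 kg.
Tool frame: the origin (TCP) lies at the very end of the fingers, on their centre line; the grasp point (between the pads) lies 19 mm behind it (grip_point_offset is the distance from the TCP to the grasp point, in m); y points along the fingers, x is the direction in which the jaws open and shut, and the axes are right-handed (so a half turn about y gives the same grasp; the last joint's range is limited). The gripper opens to 87 mm and grips with 3 to 60 N. Pads are 19 mm wide; open, the fingers measure 117 mm over their backs; the gripper's body (75 mm by 190 mm) begins 51 mm behind the grasp point.
Start: joints at [54.803, 30.224, 82.088, -0, 67.689, -10.227], TCP at [0.264, 0.567, 0.223] pointing down, gripper open.
Joint ranges: [-176.69, 176.69], [-43.24, 126.21], [12.49, 139.97], [-82, 262], [0, 151.66], [-163.58, 163.58]. Speed limits (degrees/s): [159.86, 159.86, 180, 180, 180, 180].

INTERFACE

Orientations are given as a 3x3 rotation matrix whose columns are the frame's x, y, z axes.
In Python, from rig import * gives the robot as it stands.
- The arm moves only by the tool send_rows, never from a script. Its argument "moves" is text: rows parted by semicolons, each of 5 numbers parted by spaces: the finger opening in mm, from 0 to 87, then the shift along the tool's x, y, z in mm, then the turn about the tool's y in degrees. In form: fingers dx dy dz yaw; .... A call has 1 to 20 rows; each row shifts and turns the commanded pose from where the row before left it, along the tool's axes as they then stand; what a row does not reach is not made up. A row lasts 1/12 s, in which the tool goes at most 41.7 mm and 7.16 degrees, less where a joint would pass 70% of its speed; a pose out of reach is approached as far as the arm can. A call is refused whole if a number of a shift passes 41.7 or a number of a turn 7.16, either way. A call with a gripper value outside its range is refused whole. The fingers move at their own pace and stop on an object; the grip force is fixed at half the most. Time passes only in rows, so rows that do not move let the fingers close. It gives the time, the measured TCP pose, the force and the opening at its end, in the units of the state.
- read_state(): the state, without advancing time (a new reading comes with each control period).
- capture(name): name is "scene" or "side" or "wrist"; returns a dict with "image" (480x640x3 uint8, blue, green, red), "z_map" (480x640 float32, m along the optical axis (not along the pixel's ray), 0 where there is no reading), "mtx" (3x3 intrinsics, pixels), "origin" and "rotation" of the camera in the world; the wrist camera has in their place "tool_from_camera" (4x4, takes a point from camera to tool coordinates, whose origin is the TCP and whose axes are the tool frame's). Camera axes: x right, y up, looking along -z (the intrinsics and any distortion apply to the point x, -y, -z); pixel columns grow to the right and rows downward; lengths in m; the calibration is good to about 2 mm. A picture is of the moment at which its call begins: read the wrist's pose just before it.
- hand_in(): hands the job in, once; it reports no verdict.
Trained networks look in a picture, given as the dict that the camera call returned (one of the last four; its "shot" number tells which), for a name from the list of things; names that differ only in an ending like _2 or _b are one class to them, and where a whole thing is asked for, a point or a joint stands for the part that bears it (a point fixed in the world has none). Each returns a list of dicts, best first, with "p" (0 to 1); they miss things now and then, are a little off and sometimes report something else, mostly with a low value. They report only what shows in the picture. A call takes as long as a camera call.
- search_frame(picture, name): "bbox" ([left, top, right, bottom] in pixels, round what is visible of it).
- masks_of(picture, name): "region" (480x640 bool, what is visible of it) and "bbox" ([left, top, right, bottom] in pixels, round what is visible of it).
- mark_of(picture, name): "pixel" ([row, column] in pixels: a listed point, or the origin of a listed thing).
The state is a dict: "time_s": time; "joint_positions": joint angles; "qvel": joint speeds; "tau": joint torques, N m; "position": TCP position; "tcp_rot": TCP orientation; "force": force on the tool from outside, world axes, zero at the start; "moment": the same for the moment, N m; "opening": opening from 0.0 (shut) to 1.0 (fully open).
Only numpy, scipy, OpenCV 4.12 (cv2) and the standard library are available. Lean on these libraries where they do the work, as an engineer would, in place of code of your own. Each camera call takes 0.05 s, during which the arm holds its last target. There are 200 camera calls.

## Working session

There is one attempt and no reset: what is moved stays moved. The work goes in short steps, Python scripts to look and compute and a tool call to move; the robot and the scene stay as the last step left them, time stands still between calls to the robot, and variables do not carry over. Pictures are saved under pics/ and viewed, about 8 in all and at most 12, crops included, and the job is handed in when it is done.

Besides the shell and the picture viewer there is one more tool, called after ">>>" as name(argument=value, ...) on one line, values as JSON. send_rows: Moves the arm, as the interface text tells. Its arguments: {"type":"object","properties":{"moves":{"type":"string"}},"required":["moves"]}

```bash
mkdir -p pics; ls
cat > h.py <<'E'
from rig import *
import numpy as np, cv2
def pts(c,R=None,o=None):
    z=c["z_map"];K=c["mtx"];v,u=np.mgrid[0:480,0:640]
    P=np.stack([(u-K[0,2])/K[0,0]*z,-(v-K[1,2])/K[1,1]*z,-z],-1)
    if "origin" in c: R,o=np.array(c["rotation"]),np.array(c["origin"])
    else:
        T=np.array(c["tool_from_camera"]);s=c["st"];W=np.eye(4);W[:3,:3]=s["tcp_rot"];W[:3,3]=s["position"];M=W@T;R,o=M[:3,:3],M[:3,3]
    return P@R.T+o
def wrist():
    s=read_state();c=capture("wrist");c["st"]=s;return c
E
python3 - <<'E'
from h import *
s=read_state();print({k:np.round(v,3).tolist() for k,v in s.items()})
ims=[]
for n in("scene","side"):
    c=capture(n);ims.append(c["image"]);P=pts(c);print(n,c["mtx"],np.round(c["origin"],3),[k for k in c])
    np.savez(n,P=P,z=c["z_map"],im=c["image"])
    for t in("plane","chest","block","tin","varnish","gouge","clamp_a"):
        for m in masks_of(c,t)[:2]:
            r=m["region"]&(c["z_map"]>0)
            if r.any(): q=P[r];print(t,round(m["p"],2),np.round(m["bbox"]),np.round(np.median(q,0),3),np.round(np.percentile(q,2,0),3),np.round(np.percentile(q,98,0),3))
    for t in("lid_edge","lid_hinge","plane","chest_in","chest"):
        for m in mark_of(c,t)[:1]:
            r,k=np.int32(np.round(m["pixel"]));print("mark",t,m["p"],m["pixel"],P[min(r,479),min(k,639)])
cv2.imwrite("pics/a.png",cv2.resize(np.vstack(ims),(620,930))[:, :]) 
cv2.imwrite("pics/scene.png",ims[0]);cv2.imwrite("pics/side.png",ims[1])
E
```

```text
pics
{'time_s': 0.0, 'joint_positions': [54.804, 30.281, 82.156, -0.004, 67.688, -10.229], 'qvel': [0.03, -0.018, -0.118, -0.042, -0.037, 0.003], 'tau': [0.001, -44.005, -17.66, 0.063, 0.058, -0.0], 'position': [0.263, 0.566, 0.222], 'tcp_rot': [[0.422, -0.001, -0.907], [0.907, -0.002, 0.422], [-0.002, -1.0, 0.0]], 'force': [-0.072, -0.303, 0.229], 'moment': [-0.017, -0.041, 0.034], 'opening': 0.999}
scene [[526.37320333   0.         327.10480811]
 [  0.         526.37320333 243.40282296]
 [  0.           0.           1.        ]] [ 1.336 -0.014  0.807] ['image', 'z_map', 'mtx', 'origin', 'rotation', 'shot']
plane 0.84 [267. 246. 287. 277.] [ 0.597 -0.188  0.022] [ 0.542 -0.207 -0.001] [ 0.618 -0.175  0.035]
chest 0.7 [391. 185. 509. 286.] [0.57  0.162 0.086] [0.435 0.059 0.004] [0.63 0.27 0.09]
chest 0.22 [130. 282. 208. 330.] [ 0.752 -0.384  0.022] [ 0.671 -0.421  0.006] [ 0.785 -0.319  0.028]
tin 0.75 [208. 218. 238. 242.] [ 0.516 -0.311  0.024] [ 0.481 -0.337  0.002] [ 0.533 -0.289  0.028]
varnish 0.56 [296. 278. 335. 349.] [ 0.783 -0.086  0.096] [ 0.742 -0.115  0.006] [ 0.792 -0
[... 1336 characters left out ...]
.745 -0.398  0.019] [ 0.656 -0.434  0.001] [ 0.787 -0.306  0.027]
gouge 0.69 [197. 160. 309. 211.] [0.52  0.145 0.088] [0.428 0.057 0.082] [0.618 0.258 0.09 ]
clamp_a 0.62 [412. 252. 433. 307.] [ 0.755 -0.221  0.058] [ 0.743 -0.23   0.002] [ 0.772 -0.203  0.093]
clamp_a 0.52 [398. 185. 409. 197.] [0.805 0.025 0.092] [0.798 0.018 0.079] [0.818 0.05  0.095]
mark lid_edge 0.91 [186.9, 202.5] [0.4255431  0.18895231 0.07121973]
mark lid_hinge 0.62 [172.8, 290.5] [0.61212069 0.1776852  0.08746823]
mark plane 0.64 [303.7, 316.0] [ 0.58268633 -0.20216195  0.01421968]
mark chest_in 0.57 [214.8, 249.1] [0.50811156 0.06369242 0.05658523]
mark chest 0.73 [218.2, 252.6] [0.51561868 0.06479627 0.048446  ]
```

View pics/scene.png

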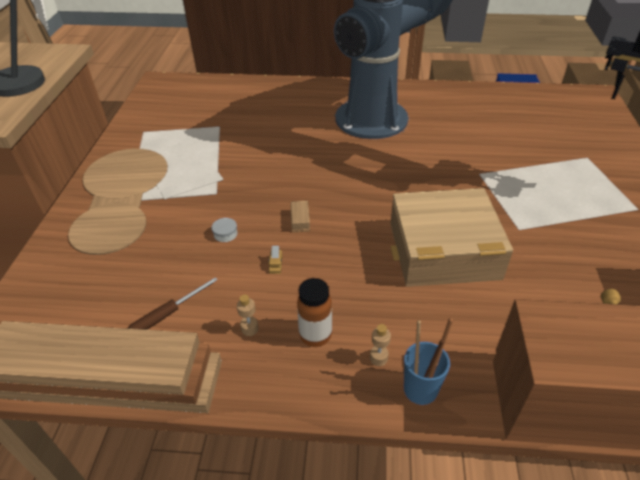

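View pics/side.png

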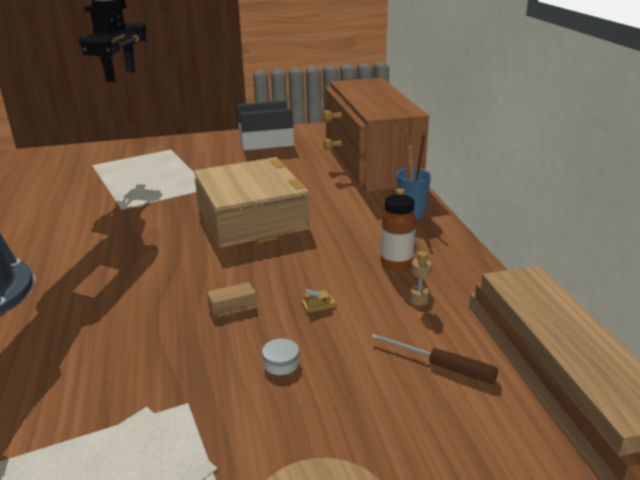

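The scene view shows the shut box (390–510, 185–285, hinges on the side away from the robot), and the plane at (275, 258). In the side view the plane is at (318, 300) and the box at (197–310, 160–250). Next I'll fit both.

Run:
```python
from h import *
for n in("scene","side"):
    d=np.load(n+".npz");P=d["P"];z=P[...,2]
    m=(d["z"]>0)&(abs(z-.087)<.007)&(abs(P[...,0]-.52)<.14)&(abs(P[...,1]-.16)<.14)
    r=cv2.minAreaRect((P[m][:,:2]*1000).astype(np.float32));print(n,"lid",r,m.sum(),np.median(z[m]));print(np.round(cv2.boxPoints(r)))
    for lo,hi in((.006,.05),(.018,.05)):
        m=(d["z"]>0)&(z>lo)&(z<hi)&(abs(P[...,0]-.59)<.06)&(abs(P[...,1]+.19)<.05)
        r=cv2.minAreaRect((P[m][:,:2]*1000).astype(np.float32));print("plane",lo,r)
        q=P[m&(z>.027)];print("blade",q.mean(0) if len(q) else 0, q[np.argmax(q[:,2])] if len(q) else 0)
```

```text
scene lid ((524.6433715820312, 165.9873046875), (198.55104064941406, 201.59115600585938), 9.480551719665527) 6545 0.0873078344953877
[[410. 249.]
 [443.  50.]
 [639.  83.]
 [606. 282.]]
plane 0.006 ((591.4171142578125, -187.9535675048828), (54.73487854003906, 24.967721939086914), 5.515327453613281)
blade [ 0.57903033 -0.18920535  0.03109443] [ 0.57178068 -0.19216568  0.03606819]
plane 0.018 ((588.8719482421875, -188.4674072265625), (41.93172836303711, 24.94131851196289), 7.413411617279053)
blade [ 0.57903033 -0.18920535  0.03109443] [ 0.57178068 -0.19216568  0.03606819]
side lid ((523.539306640625, 164.72328186035156), (193.9069366455078, 209.5238494873047), 9.305792808532715) 3923 0.0881461042485906
[[411. 252.]
 [445.  46.]
 [636.  77.]
 [602. 284.]]
plane 0.006 ((590.0741577148438, -189.37110900878906), (53.551536560058594, 30.65062713623047), 6.065725326538086)
blade [ 0.57723929 -0.19183451  0.03182876] [ 0.57119158 -0.18729777  0.03597141]
plane 0.018 ((587.9118041992188, -189.64332580566406), (39.81853103637695, 30.61920166015625), 6.398438453674316)
blade [ 0.57723929 -0.19183451  0.03182876] [ 0.57119158 -0.18729777  0.03597141]
```

>>> send_rows(moves="0 0 0 0 -6.86; 0 0 0 0 -6.86; 0 0 0 0 -6.86; 0 0 0 0 -6.86; 0 0 0 0 -6.86; 0 -15 0 -4 0; 0 -30 2 -8 0; 0 -30 6 -8 0; 0 -30 8 -8 0; 0 -30 8 -8 0; 0 -30 8 -8 0; 0 -30 8 -8 0; 0 -30 8 -8 0; 0 -30 8 -8 0; 0 -30 8 -8 0; 0 -30 8 -8 0; 0 -30 8 -8 0; 0 -30 8 -6 0; 0 -30 8 -6 0; 0 -30 8 -4 0")

```text
time_s: 2.97
position: [0.4422, 0.1535, 0.1185]
tcp_rot: [[-0.162, 0.002, -0.987], [0.987, 0.0, -0.162], [-0.0, -1.0, -0.002]]
force: [0.2, -0.5, -0.8]
opening: 0.003
```

```bash
cat >> h.py <<'E'
C=np.array([.524,.1645]);TH=np.radians(9.4)
RC=np.array([[np.cos(TH),-np.sin(TH)],[np.sin(TH),np.cos(TH)]])
def rel():
    s=read_state();p=s["position"];R=np.array(s["tcp_rot"])
    print("t",round(s["time_s"],2),"world",np.round(p,4),"box xyz mm",np.round(np.r_[RC.T@(np.array(p[:2])-C),p[2]]*1000,1),"jaw ang",round(np.degrees(np.arctan2(R[1,0],R[0,0])),2),"F",np.round(s["force"],1),"open mm",round(87*s["opening"],1),"tilt",np.round(R[2],3));return s
def to(x,y,z,box=True):
    s=rel();w=np.r_[C+RC@[x/1e3,y/1e3],z/1e3] if box else np.array([x,y,z])
    print("shift tool mm",np.round(np.array(s["tcp_rot"]).T@(w-np.array(s["position"]))*1000,1))
E
python3 -c "
from h import *
to(-80,0,97)"
```

```text
t 2.97 world [0.4422 0.1535 0.1185] box xyz mm [-82.5   2.5 118.5] jaw ang 99.33 F [ 0.2 -0.5 -0.8] open mm 0.3 tilt [-0.    -1.    -0.002]
shift tool mm [-2.5 21.5 -2.5]
```

>>> send_rows(moves="0 0 12 0 0; 0 0 12 0 0; 0 0 5 0 0; 0 0 2 0 0; 0 0 2 0 0; 0 0 1 0 0; 0 0 0 0 0")

```text
time_s: 3.55
position: [0.4409, 0.1551, 0.085]
tcp_rot: [[-0.163, 0.001, -0.987], [0.987, -0.0, -0.163], [-0.0, -1.0, -0.0]]
force: [0.1, -2.0, 2.5]
opening: 0.006
```

>>> send_rows(moves="0 0 2 0 0; 0 0 1 0 0; 0 0 1 0 0; 0 0 0 0 0")

```text
time_s: 3.88
position: [0.4409, 0.1551, 0.0809]
tcp_rot: [[-0.162, 0.0, -0.987], [0.987, 0.0, -0.162], [0.0, -1.0, -0.0]]
force: [-1.7, -1.0, 7.9]
opening: 0.01
```

>>> send_rows(moves="0 0 -20 0 0; 0 0 -40 0 0; 0 0 -40 0 0; 60 0 -40 0 0; 60 -30 -10 0 0; 60 -35 0 0 0; 60 -35 0 0 0; 60 -35 0 0 0; 60 -35 0 0 0")

```text
time_s: 4.63
position: [0.4688, -0.014, 0.2308]
tcp_rot: [[-0.163, 0.002, -0.987], [0.987, 0.0, -0.163], [0.0, -1.0, -0.002]]
force: [-0.1, 0.6, -1.0]
opening: 0.373
```

Run:
```python
from h import *
to(.589,-.1885,.12,False)
c=capture("scene");cv2.imwrite("pics/b.png",c["image"])
```

```text
t 4.63 world [ 0.4688 -0.014   0.2308] box xyz mm [ -83.6 -167.1  230.8] jaw ang 99.36 F [-0.1  0.6 -1. ] open mm 32.5 tilt [ 0.    -1.    -0.002]
shift tool mm [-191.7  110.9  -90. ]
```

View pics/b.png

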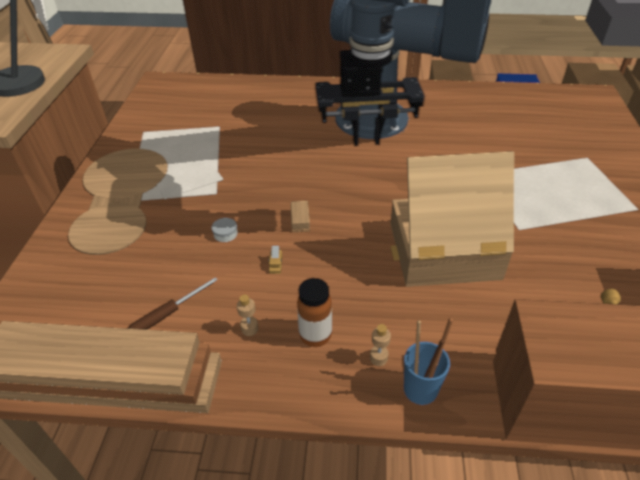

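The lid is opening (410–515, 155–250) and the gripper is clear at (370, 100). Moving to above the plane.

>>> send_rows(moves="60 -28 4 -12 0; 60 -28 10 -13 0; 60 -28 10 -13 0; 60 -28 10 -13 0; 60 -28 10 -13 0; 60 -28 10 -13 0; 60 -23 8 -13 0; 60 0 10 0 3.2; 60 0 0 0 0")

```text
time_s: 5.43
position: [0.588, -0.1872, 0.1558]
tcp_rot: [[-0.104, -0.003, -0.995], [0.995, 0.002, -0.104], [0.003, -1.0, 0.003]]
force: [-0.7, 1.7, 0.0]
opening: 0.69
```

Run:
```python
from h import *
to(.589,-.1885,.004,False)
c=wrist();P=pts(c);z=P[...,2];v=c["z_map"]>0
for lo in(.007,.018):
    m=v&(z>lo)&(z<.05)&(abs(P[...,0]-.59)<.045)&(abs(P[...,1]+.19)<.028)
    if m.sum()>20: print(lo,m.sum(),cv2.minAreaRect((P[m][:,:2]*1000).astype(np.float32)),np.percentile(z[m],[5,50,95]))
for k in masks_of(c,"plane")[:1]: print(k["p"],k["bbox"])
cv2.imwrite("pics/c.png",c["image"])
```

```text
t 5.43 world [ 0.588  -0.1872  0.1558] box xyz mm [   5.7 -357.4  155.8] jaw ang 95.97 F [-0.7  1.7  0. ] open mm 60.0 tilt [ 0.003 -1.     0.003]
shift tool mm [ -1.8 151.8  -1.3]
0.007 1413 ((588.4210205078125, -189.9850616455078), (52.17451095581055, 25.63387107849121), 4.608955383300781) [0.00907753 0.02334726 0.03340484]
0.018 1142 ((586.1544189453125, -190.49444580078125), (39.90519714355469, 25.611902236938477), 6.331467628479004) [0.02128139 0.0237555  0.03385236]
0.89 [299.4, 189.7, 325.5, 246.3]
```

View pics/c.png

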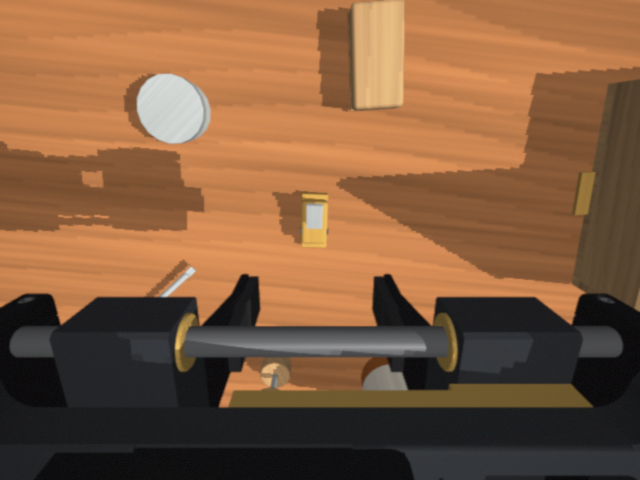

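The plane sits at (314, 220) with nothing close to it, and the wrist measurement agrees within 3 mm. Descending and gripping.

>>> send_rows(moves="60 -2.5 20 0 0; 60 0 35 0 0; 60 0 35 0 0; 60 0 30 0 0; 60 0 18 0 0; 60 0 9 0 0; 60 0 3 0 0; 60 0 0 0 0; 0 0 0 0 0; 0 0 0 0 0; 0 0 0 0 0; 0 0 0 0 0; 0 0 0 0 0; 0 0 0 0 0")

```text
time_s: 6.7
position: [0.5887, -0.1894, 0.009]
tcp_rot: [[-0.107, 0.001, -0.994], [0.994, -0.0, -0.107], [-0.0, -1.0, -0.001]]
force: [0.5, 0.1, -0.3]
opening: 0.317
```

>>> send_rows(moves="45 0 0 0 0; 45 0 2 0 0; 45 0 2 0 0; 45 0 0 0 0; 0 0 0 0 0; 0 0 0 0 0; 0 0 0 0 0; 0 0 0 0 0; 0 0 0 0 0; 0 0 0 0 0; 0 0 0 0 0; 0 0 0 0 0")

```text
time_s: 7.7
position: [0.5885, -0.1892, 0.0046]
tcp_rot: [[-0.107, -0.0, -0.994], [0.994, 0.0, -0.107], [0.0, -1.0, 0.0]]
force: [0.3, 0.1, -1.2]
opening: 0.272
```

>>> send_rows(moves="0 0 -10 0 0; 0 0 -25 0 0; 0 0 -35 0 0; 0 0 -35 0 0; 0 0 -30 0 -3.3; 0 0 -10 0 0; 0 0 0 0 0")

```text
time_s: 8.28
position: [0.5904, -0.1903, 0.1532]
tcp_rot: [[-0.163, 0.007, -0.987], [0.987, -0.004, -0.163], [-0.005, -1.0, -0.006]]
force: [0.1, -0.5, -2.1]
opening: 0.271
```

```bash
python3 -c "
from h import *
to(-38,-25,130)"
```

```text
t 8.28 world [ 0.5904 -0.1903  0.1532] box xyz mm [   7.6 -360.8  153.2] jaw ang 99.38 F [ 0.1 -0.5 -2.1] open mm 23.6 tilt [-0.005 -1.    -0.006]
shift tool mm [335.9  21.4  45.9]
```

>>> send_rows(moves="0 12 0 10 0; 0 24 0 12 0; 0 28 0 12 0; 0 28 0 12 0; 0 28 0 0 0; 0 28 0 0 0; 0 28 0 0 0; 0 28 0 0 0; 0 28 0 0 0; 0 28 0 0 0; 0 28 0 0 0; 0 24 0 0 0; 0 16 0 0 0; 0 8 0 0 0; 0 0 0 0 0; 0 0 0 0 0")

```text
time_s: 9.62
position: [0.4874, 0.1344, 0.1485]
tcp_rot: [[-0.164, -0.002, -0.986], [0.986, -0.001, -0.164], [-0.0, -1.0, 0.002]]
force: [-0.4, -0.5, -0.4]
opening: 0.271
```

Run:
```python
from h import *
to(-38,-25,13)
c=wrist();P=pts(c)
cv2.imwrite("pics/d.png",c["image"])
# box rim: points z .06-.08, in box frame
B=np.dstack([(P[...,:2]-C)@RC*1000,P[...,2]*1000]);v=c["z_map"]>0
m=v&(abs(B[...,2]-70)<6)&(abs(B[...,0])<130)&(abs(B[...,1])<130)
print(m.sum(),np.percentile(B[m],[1,50,99],axis=0).round(1))
m=v&(abs(B[...,2]-8)<6)&(abs(B[...,0])<87)&(abs(B[...,1])<92);print(m.sum(),np.percentile(B[m],[1,50,99],axis=0).round(1))
```

```text
t 9.62 world [0.4874 0.1344 0.1485] box xyz mm [-41.  -23.7 148.5] jaw ang 99.46 F [-0.4 -0.5 -0.4] open mm 23.5 tilt [-0.    -1.     0.002]
shift tool mm [ -1.2 135.5  -3.3]
9276 [[-98.9 -99.3  64.4]
 [-80.7  29.1  69.3]
 [ 83.7  99.6  74.7]]
18569 [[-81.1 -91.4   6. ]
 [-32.1   4.    7.5]
 [ 34.2  90.8   9.6]]
```

View pics/d.png

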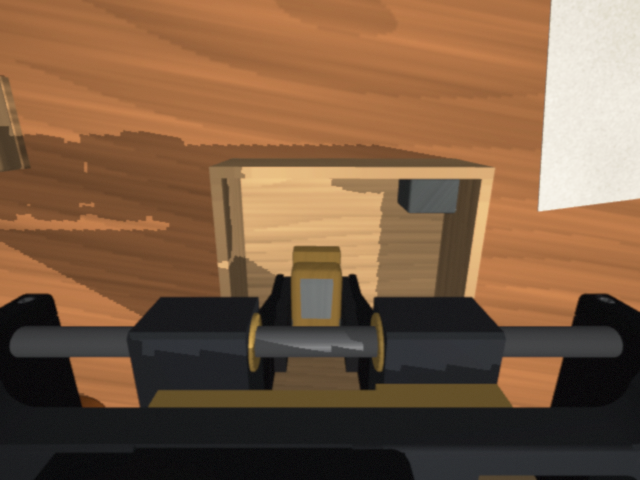

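The plane (317, 285) is held above the open box's floor. The latch barrel is well clear at (428, 195). Lowering.

>>> send_rows(moves="0 -1 15 -2 0; 0 0 25 0 0; 0 0 25 0 0; 0 0 25 0 0; 0 0 20 0 0; 0 0 10 0 0; 0 0 6 0 0; 0 0 0 0 0; 0 0 0 0 0")

```text
time_s: 10.42
position: [0.4909, 0.1336, 0.0239]
tcp_rot: [[-0.163, 0.001, -0.987], [0.987, -0.0, -0.163], [-0.0, -1.0, -0.001]]
force: [-0.3, 0.4, -2.2]
opening: 0.274
```

>>> send_rows(moves="0 0 5 0 0; 0 0 3 0 0; 0 0 1 0 0; 0 0 1 0 0; 0 0 0.5 0 0; 0 0 0 0 0")

```text
time_s: 10.92
position: [0.4902, 0.1341, 0.0131]
tcp_rot: [[-0.164, 0.0, -0.986], [0.986, -0.0, -0.164], [-0.0, -1.0, -0.0]]
force: [-0.2, 0.4, -1.1]
opening: 0.279
```

>>> send_rows(moves="0 0 0.5 0 0; 0 0 0.5 0 0; 0 0 0 0 0")

```text
time_s: 11.17
position: [0.4903, 0.134, 0.0125]
tcp_rot: [[-0.164, 0.0, -0.986], [0.986, 0.0, -0.164], [-0.0, -1.0, -0.0]]
force: [-0.7, 0.8, 3.0]
opening: 0.272
```

Contact with the floor (3 N, height as expected). Releasing and rising.

>>> send_rows(moves="42 0 0 0 0; 42 0 0 0 0; 42 0 0 0 0; 42 0 0 0 0; 42 0 0 0 0; 42 0 -8 0 0; 42 0 -20 0 0; 42 0 -30 0 0; 42 0 -35 0 0; 42 0 -35 0 0; 42 0 -35 0 0; 42 0 -35 0 0; 0 0 -35 0 0; 0 0 -35 0 0; 0 0 -35 0 0; 0 0 -10 0 0; 0 0 0 0 0")

```text
time_s: 12.58
position: [0.4918, 0.1341, 0.3289]
tcp_rot: [[-0.164, 0.008, -0.986], [0.986, 0.0, -0.164], [-0.001, -1.0, -0.008]]
force: [-0.1, 0.4, -0.3]
opening: 0.184
```

Run:
```python
from h import *
to(60,0,330)
c=wrist();P=pts(c);cv2.imwrite("pics/e.png",c["image"])
B=np.dstack([(P[...,:2]-C)@RC*1000,P[...,2]*1000]);v=c["z_map"]>0
for k in masks_of(c,"plane")[:1]:
    m=v&k["region"];print(k["p"],np.percentile(B[m],[2,50,98],axis=0).round(1))
c=capture("side");P=pts(c);cv2.imwrite("pics/f.png",c["image"])
B=np.dstack([(P[...,:2]-C)@RC*1000,P[...,2]*1000]);v=c["z_map"]>0
m=v&(abs(B[...,1])<96)&(abs(B[...,0])<120)&(B[...,2]>110)&(B[...,2]<262)
for a,b in((120,140),(180,200),(235,245),(250,262)):
    q=B[m&(B[...,2]>a)&(B[...,2]<b)];print(a,len(q),np.percentile(q,[5,50,95],axis=0).round(1) if len(q) else 0)
```

```text
t 12.58 world [0.4918 0.1341 0.3289] box xyz mm [-36.7 -24.7 328.9] jaw ang 99.44 F [-0.1  0.4 -0.3] open mm 16.0 tilt [-0.001 -1.    -0.008]
shift tool mm [ 24.6  -0.3 -96.7]
0.66 [[-64.3 -36.5  11.5]
 [-43.1 -25.6  31.4]
 [-15.2 -14.6  42.5]]
120 107 [[ 63.6 -92.5 121.3]
 [ 67.3 -18.6 130.4]
 [ 71.6  78.1 139.3]]
180 125 [[ 37.  -94.4 182. ]
 [ 41.   -9.8 190.9]
 [ 44.7  87.  198. ]]
235 87 [[  8.8 -77.5 235.4]
 [ 17.3  30.2 239.3]
 [ 20.2  68.3 244.3]]
250 192 [[ 11.8 -88.1 251.6]
 [ 14.4 -11.1 256.3]
 [ 19.1  81.8 258.5]]
```

View pics/e.png

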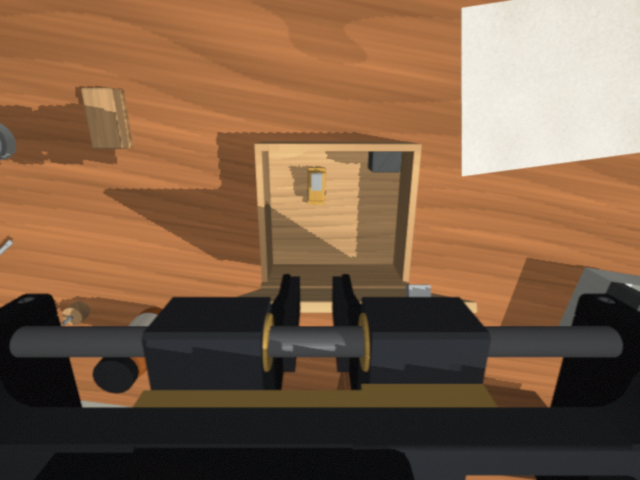

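The plane is standing in the box at (317, 184), measured at box x −64…−15 and top 42.5 mm, as expected on its sole. The lid is fully open. Next I'll go behind the lid.

>>> send_rows(moves="0 6 0 -12 0; 0 6 0 -25 0; 0 6 0 -25 0; 0 6 0 -25 0; 0 0 0 -15 0; 0 0 0 -5 0; 0 0 0 0 0; 0 0 15 0 0; 0 0 25 0 0; 0 0 25 0 0; 0 0 20 0 0; 0 0 10 0 0; 0 0 0 0 0")

```text
time_s: 13.82
position: [0.5886, 0.1746, 0.2268]
tcp_rot: [[-0.164, -0.008, -0.987], [0.987, -0.001, -0.164], [0.0, -1.0, 0.008]]
force: [-0.1, 0.1, -0.8]
opening: 0.005
```

Run:
```python
from h import *
to(50,0,232)
px,pz=None,None
for t in [1.15,1.05,.95,.85,.75,.65,.55,.45,.35,.25,.15,.1,.05,0,-.036]:
    x=105-165*np.cos(t)+4.5*np.sin(t);z=82.5+165*np.sin(t)+4.5*np.cos(t)
    print(t,round(x,1),round(z,1),"" if px is None else "dy %.1f dz %.1f"%(pz-z,px-x));px,pz=x,z
```

```text
t 13.82 world [0.5886 0.1746 0.2268] box xyz mm [ 65.4  -0.6 226.8] jaw ang 99.41 F [-0.1  0.1 -0.8] open mm 0.4 tilt [ 0.    -1.     0.008]
shift tool mm [ 0.6 -5.1 15.4]
1.15 41.7 234.9 
1.05 26.8 227.9 dy 7.1 dz 14.9
0.95 12.7 219.3 dy 8.5 dz 14.1
0.85 -0.5 209.4 dy 9.9 dz 13.2
0.75 -12.7 198.3 dy 11.2 dz 12.1
0.65 -23.6 185.9 dy 12.3 dz 11.0
0.55 -33.3 172.6 dy 13.4 dz 9.7
0.45 -41.6 158.3 dy 14.3 dz 8.3
0.35 -48.5 143.3 dy 15.0 dz 6.8
0.25 -53.8 127.7 dy 15.6 dz 5.3
0.15 -57.5 111.6 dy 16.1 dz 3.7
0.1 -58.7 103.5 dy 8.2 dz 1.3
0.05 -59.6 95.2 dy 8.2 dz 0.8
0 -60.0 87.0 dy 8.2 dz 0.4
-0.036 -60.1 81.1 dy 5.9 dz 0.1
```

>>> send_rows(moves="0 0 -6 10 0; 0 0 -2 8 0; 0 0 0 6 0; 0 0 2 5 0; 0 0 3 7 0; 0 0 4 7 0; 0 0 4 7 0; 0 0 4.5 7 0; 0 0 4.5 7 0; 0 0 5 6.5 0; 0 0 5 6.5 0; 0 0 5.5 6 0; 0 0 5.5 6 0; 0 0 6 5.5 0; 0 0 6 5.5 0")

```text
time_s: 15.07
position: [0.4933, 0.1588, 0.1825]
tcp_rot: [[-0.164, 0.001, -0.986], [0.986, 0.0, -0.164], [-0.0, -1.0, -0.001]]
force: [3.2, 0.9, 1.0]
opening: 0.005
```

Run:
```python
from h import *
to(-23.6,0,185.9)
c=capture("side");P=pts(c);cv2.imwrite("pics/g.png",c["image"][100:340,120:520])
```

```text
t 15.07 world [0.4933 0.1588 0.1825] box xyz mm [-31.2  -0.6 182.5] jaw ang 99.43 F [3.2 0.9 1. ] open mm 0.4 tilt [-0.    -1.    -0.001]
shift tool mm [ 0.6 -3.4 -7.6]
```

View pics/g.png

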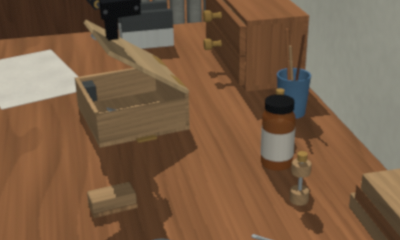

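The crop shows the lid part closed, pushed by the fingers at about (125, 35), with about 3 N. Continuing along the arc.

>>> send_rows(moves="0 0 7 3 0; 0 0 7 3 0; 0 0 7 3.5 0; 0 0 7 3.5 0; 0 0 7.5 3 0; 0 0 7.5 3 0; 0 0 8 2.5 0; 0 0 8 2.5 0; 0 0 8 2 0; 0 0 8 1 0; 0 0 8 0.5 0; 0 0 6 0 0; 0 0 2 0 0; 0 0 0 0 0")

```text
time_s: 16.28
position: [0.4656, 0.1543, 0.0912]
tcp_rot: [[-0.164, -0.002, -0.987], [0.987, -0.0, -0.164], [0.0, -1.0, 0.002]]
force: [-0.9, 0.2, 3.1]
opening: 0.004
```

>>> send_rows(moves="0 0 4 0 0; 0 0 3 0 0; 0 0 1.5 0 0; 0 0 1 0 0; 0 0 0 0 0; 0 0 0 0 0")

```text
time_s: 16.78
position: [0.4664, 0.1544, 0.0827]
tcp_rot: [[-0.164, 0.001, -0.986], [0.986, 0.0, -0.164], [-0.0, -1.0, -0.001]]
force: [-1.1, 0.4, 2.6]
opening: 0.008
```

>>> send_rows(moves="0 0 1 0 0; 0 0 0.5 0 0; 0 0 0.5 0 0; 0 0 0 0 0")

```text
time_s: 17.12
position: [0.4665, 0.1544, 0.0816]
tcp_rot: [[-0.164, 0.001, -0.986], [0.986, 0.0, -0.164], [-0.0, -1.0, -0.001]]
force: [-3.5, -0.5, 10.8]
opening: 0.007
```

At the stop (force jumped to 10.8 N). Letting go and moving clear.

>>> send_rows(moves="0 0 -5 0 0; 0 0 -15 0 0; 0 0 -30 0 0; 0 0 -35 0 0; 0 0 -35 0 0; 0 0 -35 0 0; 0 -30 -35 0 0; 0 -35 0 0 0; 0 -35 0 0 0; 0 -35 0 0 0; 0 -35 0 0 0; 0 -30 0 0 0; 0 0 0 0 0; 0 0 0 0 0; 0 0 0 0 0; 0 0 0 0 0; 0 0 0 0 0; 0 0 0 0 0; 0 0 0 0 0; 0 0 0 0 0")

```text
time_s: 18.78
position: [0.4983, -0.0395, 0.2672]
tcp_rot: [[-0.165, 0.0, -0.986], [0.986, -0.0, -0.165], [-0.0, -1.0, -0.0]]
force: [-0.0, -0.2, -0.3]
opening: 0.01
```

Run:
```python
from h import *
rel()
for n in("scene","side"):
    c=capture(n);P=pts(c)
    B=np.dstack([(P[...,:2]-C)@RC*1000,P[...,2]*1000]);v=(c["z_map"]>0)&(abs(B[...,1])<80)
    for a in(-85,-60,-30,0,60):
        m=v&(abs(B[...,0]-a)<6)&(B[...,2]>76)&(B[...,2]<290);print(n,a,m.sum(),np.median(B[m][:,2]).round(1) if m.any() else "")
    for t in("block","tin","varnish","gouge","clamp_a","plane"):
        for k in masks_of(c,t)[:2]:
            m=k["region"]&(c["z_map"]>0);print(t,round(k["p"],2),np.round(k["bbox"]),np.round(np.median(P[m],0),3))
    cv2.imwrite("pics/h_%s.png"%n,c["image"])
```

```text
t 18.78 world [ 0.4983 -0.0395  0.2672] box xyz mm [ -58.7 -197.1  267.2] jaw ang 99.49 F [-0.  -0.2 -0.3] open mm 0.8 tilt [-0. -1. -0.]
scene -85 273 87.5
scene -60 285 87.4
scene -30 298 87.5
scene 0 308 87.4
scene 60 354 87.2
block 0.81 [292. 200. 310. 230.] [ 0.468 -0.151  0.028]
tin 0.84 [210. 220. 239. 246.] [ 0.515 -0.31   0.024]
varnish 0.68 [299. 279. 333. 346.] [ 0.783 -0.086  0.098]
gouge 0.65 [126. 280. 213. 331.] [ 0.753 -0.387  0.022]
gouge 0.38 [289. 201. 307. 230.] [ 0.467 -0.151  0.028]
clamp_a 0.9 [236. 293. 255. 336.] [ 0.766 -0.21   0.058]
clamp_a 0.84 [368. 324. 389. 365.] [0.813 0.028 0.061]
plane 0.63 [392. 188. 511. 260.] [0.533 0.166 0.087]
side -85 193 88.5
side -60 185 88.2
side -30 187 88.3
side 0 172 88.2
side 60 172 88.2
block 0.78 [207. 279. 260. 317.] [ 0.449 -0.169  0.026]
tin 0.89 [263. 340. 296. 374.] [ 0.503 -0.327  0.024]
varnish 0.78 [382. 195. 413. 271.] [ 0.753 -0.112  0.078]
gouge 0.83 [374. 334. 500. 385.] [ 0.744 -0.395  0.018]
clamp_a 0.86 [410. 252. 433. 307.] [ 0.755 -0.22   0.059]
clamp_a 0.56 [395. 187. 405. 194.] [0.806 0.024 0.092]
```

View pics/h_side.png

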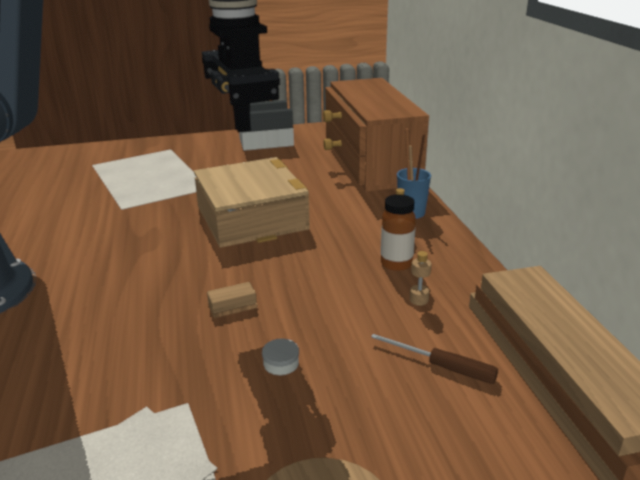

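The lid is flat and shut at (197–308, 160–240), and everything else is where it was.

```bash
python3 -c "
from rig import *
print(hand_in())"
```

```text
the job is handed in; nothing more can be done
None
```

The brass finger plane is standing in the bench box with the lid shut and latched, and I handed the job in at about 19 s of the 69 s allowed. I pressed the lid's front edge to open it and gripped the plane across its width. I set it down on the box floor at about 3 N and let go. Then I pushed the lid round its arc to the stop, at about 11 N, and let go.

- **Plane:** after release, the wrist camera placed it at box x −64 to −15 mm, y about −25 mm, with its top 42.5 mm above the bench. That matches it standing on its sole, well clear of the latch barrel.
- **Lid:** about 1.5 s after I let go, the lid top was flat at 87.2–87.5 mm in the scene camera and about 88.3 mm in the side camera. The shut height is 87 mm. The cameras' roughly 1 mm difference is within calibration.
- **Other things on the bench:** the tin, varnish jar, gouge and both clamps measured within about 3 mm of where they were at the start. So did the block in the side camera, the only one that found it at the start.
- **Disagreement:** in the last scene picture the detector marked the shut lid as "plane" with p 0.63. I took this as a false detection, because the plane is out of sight under the lid.
- **Force:** both presses went past the suggested 3–5 N once the lid reached its stop, about 8 N when opening and 11 N when closing. Both are well under the limits.

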